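# Set up the wrist-rest bar and present a tealight holder hole-up for decorating

### The arm

A 6-joint arm with a two-finger parallel gripper is mounted at the origin on the work surface. World frame = base frame: x ahead of the robot, y to its left, z up, the work surface at z = 0. Lengths are in m, angles in rad, forces in N, time in s.
With the tool pointing down it reaches from about 0.325 to 0.9 m from the base axis. Payload 3.5 kg.
Tool frame: the origin (TCP) lies midway between the tips of the shut fingers; the grasp point (between the pads) lies 19 mm behind it; z points along the fingers, y is the line along which they close (so a half turn about z gives the same grasp; the last joint's range is limited). The gripper opens to 85 mm and grips with 20 to 120 N. Pads are 22 mm wide; open, the fingers measure 114 mm over their backs; the gripper's body (76 mm by 85 mm) begins 54 mm behind the grasp point. The pads swing forward as they close: fully open they stand 13 mm farther back than shut.
Start: joints at [1.215, 0.276, -0.026, 1.268, 0, 1.467], TCP at [0.156, 0.605, 0.231] pointing down, gripper open.
Joint ranges: [-3.12, 3.12], [-0.85, 1.88], [-1.08, 1.24], [-1.95, 2.15], [-1.57, 1.53], [-3.14, 3.14]. Speed limits (rad/s): [2.57, 2.57, 3.14, 3.14, 3.14, 3.14].

### API

Orientations are given as a 3x3 rotation matrix whose columns are the frame's x, y, z axes.
In Python, from cell import robot gives the robot as it stands.
- The arm moves only by the tool drive_tool, never from a script. Its argument "rows" is a list of rows, each a list of 4 numbers: the shift along the tool's x, y, z in m, then the turn about the tool's z in rad. In form: [[x, y, z, roll], ...]. A call has 1 to 20 rows; each row is the pose to reach, as a shift and turn from the pose commanded when the call began, along the tool's axes at that moment; what a row does not reach only later rows make up. A row lasts 1/12 s, in which the tool goes at most 41.7 mm and 7.16 degrees, less where a joint would pass 70% of its speed; a pose out of reach is approached as far as the arm can. A call with a gripper value outside its range is refused whole. "claw" is the closure, from 0 (fully open) to 1 (shut), set as the call begins (left out, the last holds). The fingers move at their own pace and stop on an object; "newtons" is the grip in N (left out, the last holds). Time passes only in rows, so rows that repeat a pose let the fingers close. It gives the time, the measured TCP pose, the force, the opening and the grip force at its end, in the units of the state.
- robot.get_state(): the state, without advancing time (a new reading comes with each control period).
- robot.grab_frame(name): name is "side" or "top" or "wrist"; returns (picture, depth): 420x560x3 uint8, red, green, blue; 420x560 float32, m along the optical axis (not along the pixel's ray), 0 where there is no reading.
- robot.calibration(name): a dict with "fx", "fy", "cx", "cy" (pixels), "cam_to_world" (4x4, takes a point from camera to world coordinates); the wrist camera has in their place "mount" (4x4, takes a point from camera to tool coordinates, whose origin is the TCP and whose axes are the flange's). Camera axes: x right, y down, z forward; pixel columns grow to the right and rows downward; lengths in m; the calibration is good to about 2 mm. The wrist camera is an equidistant fisheye: a pixel r from the principal point sees the ray r / f radians off the axis. A picture is of the moment at which its call begins: read the wrist's pose just before it. calibration takes no time and is no camera call.
- robot.hand_in(): hands the job in; it is judged then, once.
The state is a dict: "time_s": time; "joint_positions": joint angles; "dq": joint speeds; "tau": joint torques, N m; "tcp_pos": TCP position; "eef_rot": TCP orientation; "ft_force": force on the tool from outside, world axes, zero at the start; "moment": the same for the moment, N m; "width": finger opening in m; "grasp_force": force on a finger pad.
Only numpy, scipy, OpenCV 4.12 (cv2) and the standard library are available. Lean on these libraries where they do the work, as an engineer would, in place of code of your own. Each camera call takes 0.05 s, during which the arm holds its last target. There are 200 camera calls.

### The job

Get the craft table ready for setting glass gems: first lay the blue bar across the two notched uprights of the stand as a wrist rest and let go of it. Then pick up the concrete tealight holder, find its blind hole by feel by pushing the hole well onto the red dowel of the feeler post, take it off again, turn the holder hole-up and finish still holding it like that, level and still, about 5 cm clear above the middle of the bar and touching nothing else. Leave the dish of gems, the trowel and the green cup alone.

Things in the scene. Friction and masses are not known exactly. Their poses are not given: they have to be found in the camera images.
- stand: Fixed wooden stand. Origin: centre of the underside of its board (70 x 210 x 12 mm), on the table. Two uprights, 56 (x) x 24 (y) mm, stand 160 mm apart along its y axis, at y = -80 and +80 mm. The seat of each is 80 mm above the table; side lips 14 mm high leave a notch 32 mm wide (in x), open along y, for the bar to lie in along y.
- rest (a point): Point midway between the two uprights of the stand at seat height, 80 mm above the table (under the middle of a laid bar). Axes as the stand.
- bar: Loose blue square wooden bar, 20 x 20 mm, 240 mm long along its y axis, about 80 g, starts lying on the table. Origin: centre of the underside as it lies.
- bar_mid (a point): Centre of the blue bar's volume, 10 mm above its underside. When laid on the stand it is 90 mm above the table.
- feeler: Fixed wooden feeler post. Origin: centre of the underside of its foot (60 x 90 x 12 mm), on the table. Post 30 (x) x 40 (y) mm, top 88 mm above the table. A red horizontal dowel, 12 mm diameter and 60 mm long, sticks out of the post along the feeler's +x axis, 70 mm above the table.
- peg_tip (a point): Free end of the red dowel (centre of its end face): 75 mm along +x from the feeler's origin, 70 mm up. The feeler's +x is the direction that the dowel points.
- holder: Loose grey concrete tealight holder: an eight-sided prism 52 mm long along its x axis and 52 mm across opposite flats, about 220 g. It starts lying on a flat on the table, axis level, two flats (normals +-y) upright and graspable at 52 mm. One end (+x) has a blind eight-sided hole, 38 mm across and 22 mm deep; the other end (-x) is solid; from above the ends look alike. Origin: centre of the underside as it lies (26 mm below its middle).
- holder_mid (a point): Centre of the holder's volume, midway along and on its axis. Axes as the holder's.
- hole (a point): Centre of the mouth of the blind hole, 26 mm from the holder's middle along +x. Its +x axis points out of the hole along the holder's axis (up when the holder is hole-up).
- dish: Bystander: clear round dish of glass gems, 160 mm across, 35 mm high. Origin: centre of its underside.
- trowel: Bystander: hand trowel lying flat, 260 mm long along its x axis, 45 mm wide, 26 mm high. Origin at table height near its middle.
- cup: Bystander: green plastic cup, 76 mm across, 90 mm high. Origin: centre of its underside.
Things that resemble listed ones, but are neither listed nor needed, are in the scene too. Leave any black look-alike of the stand alone. Several things have the shape of the bar; the one meant has the colours described above.

How it is judged:
By the outcome, as a careful person would: the job done as asked, in the order asked, and still so for the second after the job is handed in, while the arm keeps its last pose, push and grip.
It also fails if it takes over 72 s, if anything falls off the work surface, if the arm or the gripper's body presses on something with over 40 N, if the wrist force passes 120 N, or if a joint passes its speed limit or range.

## Working session

There is one attempt and no reset: what is moved stays moved. The work goes in short steps, Python scripts to look and compute and a tool call to move; the robot and the scene stay as the last step left them, time stands still between calls to the robot, and variables do not carry over. Pictures are saved under pics/ and viewed, at most 10 in all, crops included, and the job is handed in when it is done.

Besides the shell and the picture viewer there is one more tool, called after "Call:" as a command line: name --pt "numbers of a row" for each row, then --argument value for the rest. drive_tool: Moves the arm, as the interface text tells. Its arguments: {"type":"object","properties":{"rows":{"type":"array","items":{"type":"array","items":{"type":"number"}}},"claw":{"type":"number"},"newtons":{"type":"number"}},"required":["rows"]}

```bash
ls; mkdir -p pics; python3 - <<'E'
from cell import robot
import cv2,numpy as np
for n in ("top","side"):
    p,d=robot.grab_frame(n); cv2.imwrite(f"pics/{n}0.png",p[:,:,::-1]); np.save(f"pics/{n}0.npy",d)
    c=robot.calibration(n); print(n,c)
print(robot.calibration("wrist")); s=robot.get_state(); print(s)
E
```

```text
pics
top {'fx': 447.4973794457452, 'fy': 447.4973794457452, 'cx': 283.86799832130544, 'cy': 209.16281817893363, 'cam_to_world': array([[ 0.0145073 , -0.98554132,  0.16881303,  0.30265698],
       [-0.99988862, -0.01370692,  0.00590562,  0.01639228],
       [-0.00350633, -0.16887991, -0.9856304 ,  1.38348461],
       [ 0.        ,  0.        ,  0.        ,  1.        ]])}
side {'fx': 527.1948140756556, 'fy': 527.1948140756556, 'cx': 280.3761895430348, 'cy': 192.93752630645542, 'cam_to_world': array([[ 0.97151727, -0.15470307,  0.17950253,  0.20125066],
       [-0.23640636, -0.58058384,  0.77912415, -1.4040455 ],
       [-0.01631663, -0.79936811, -0.60062001,  1.16682189],
       [ 0.        ,  0.        ,  0.        ,  1.        ]])}
{'fx': 325.19226210127806, 'fy': 325.19226210127806, 'cx': 281.6087762281283, 'cy': 208.8460872875922, 'mount': array([[ 2.67473710e-04, -9.54674763e-01, -2.97650845e-01,
         7.49223536e-02],
       [ 9.99999791e-01,  8.02990256e-05,  6.41067224e-04,
         2.64125112e-04],
       [-5.88109627e-04, -2.97650955e-01,  9.54674585e-01,
        -1.42256
[... 191 characters left out ...]
1.26801875e+00,
       -3.58344501e-05,  1.46739705e+00]), 'dq': array([-0.00211317, -0.00103047,  0.00327136,  0.00063958,  0.00057513,
        0.00053973]), 'tau': array([ 3.53608266e-04, -4.46706998e+01,  2.96128803e+01,  8.45073169e-03,
       -8.44582542e-05, -5.74023943e-06]), 'tcp_pos': array([0.15607066, 0.60444858, 0.23023974]), 'eef_rot': array([[-9.68222506e-01,  2.50089384e-01, -6.91998238e-04],
       [ 2.50090277e-01,  9.68220533e-01, -1.96278178e-03],
       [ 1.79136017e-04, -2.07347152e-03, -9.99997834e-01]]), 'ft_force': array([ 0.41324876, -0.93382394, -0.31126549]), 'moment': array([-0.02812579,  0.00551352, -0.01307173]), 'grasp_force': 0.0, 'width': 0.08543761753987886}
```

View pics/top0.png

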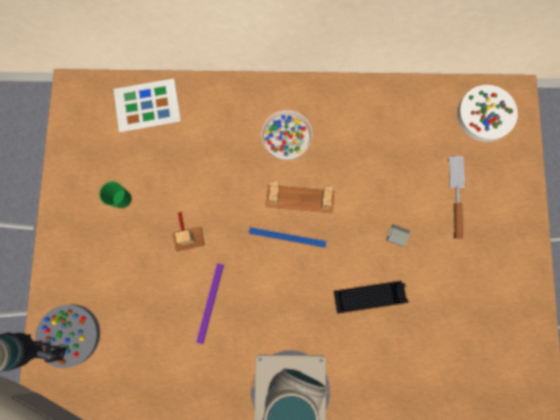

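View pics/side0.png

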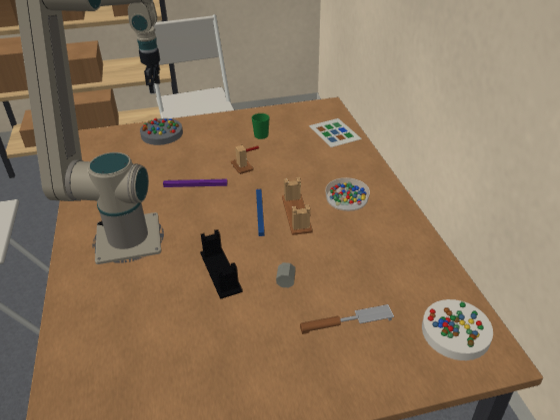

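```bash
cat > h.py <<'E'
from cell import robot
import cv2,numpy as np
def P(cam,d,u,v,z=None):
    """world point of a pixel: by depth, or on the plane z"""
    c=robot.calibration(cam); T=c["cam_to_world"]
    r=np.array([(u-c["cx"])/c["fx"],(v-c["cy"])/c["fy"],1])
    if z is None: s=np.median(d[v-1:v+2,u-1:u+2])
    else: s=(z-T[2,3])/(T[:3,:3]@r)[2]
    return T[:3,:3]@(r*s)+T[:3,3]
def wmap(tag):
    """wrist picture: saves it; returns picture and world point per pixel"""
    s=robot.get_state(); p,d=robot.grab_frame("wrist"); c=robot.calibration("wrist")
    v,u=np.mgrid[:420,:560]; x=u-c["cx"]; y=v-c["cy"]; r=np.hypot(x,y)+1e-9; th=r/c["fx"]
    t=np.tan(np.minimum(th,1.5)); C=np.stack([x/r*t*d,y/r*t*d,d,np.ones_like(d)],-1)
    T=np.eye(4);T[:3,:3]=s["eef_rot"];T[:3,3]=s["tcp_pos"]
    cv2.imwrite(f"pics/{tag}.png",p[:,:,::-1]); W=(C@(T@c["mount"]).T)[...,:3]; W[d==0]=np.nan
    return p,W,s
def rect(W,mask):
    q=W[mask][:,:2]; q=q[np.isfinite(q).all(1)]; return cv2.minAreaRect((q*1000).astype(np.float32))
def tomove(s,xy,yaw=None):
    R=s["eef_rot"]; dv=np.array([xy[0],xy[1],s["tcp_pos"][2]])-s["tcp_pos"]; return R.T@dv
E
python3 - <<'E'
from h import *
t=cv2.imread("pics/top0.png"); s=cv2.imread("pics/side0.png")
def cr(i,u,v,w): return cv2.resize(i[v-w:v+w,u-w:u+w],(390,290) if 0 else (290,290),interpolation=cv2.INTER_CUBIC)
m=np.vstack([np.hstack([cr(t,398,235,24),cr(t,190,230,30)]),np.hstack([cr(s,286,274,24),cr(s,243,157,24)])])
cv2.imwrite("pics/crop1.png",m)
d=np.load("pics/top0.npy")
for n,u,v in [("barL",250,231),("barR",325,244),("barmid",288,237),("standL",274,191),("standR",327,197),("holder",398,235),("post",183,237),("tip",181,213),("cup",113,193),("dish",286,134),("trowel",458,200),("black",370,297),("purple",210,303)]:
    print(n,P("top",d,u,v).round(3))
E
```

```text
barL [0.467 0.128 0.019]
barR [ 0.43  -0.103  0.017]
barmid [0.45  0.011 0.024]
standL [0.58  0.054 0.083]
standR [ 0.564 -0.103  0.081]
holder [ 0.457 -0.317  0.054]
post [0.438 0.316 0.088]
tip [0.512 0.33  0.069]
cup [0.581 0.559 0.017]
dish [0.778 0.021 0.024]
trowel [ 0.573 -0.515  0.018]
black [ 0.273 -0.238  0.014]
purple [0.249 0.241 0.02 ]
```

View pics/crop1.png

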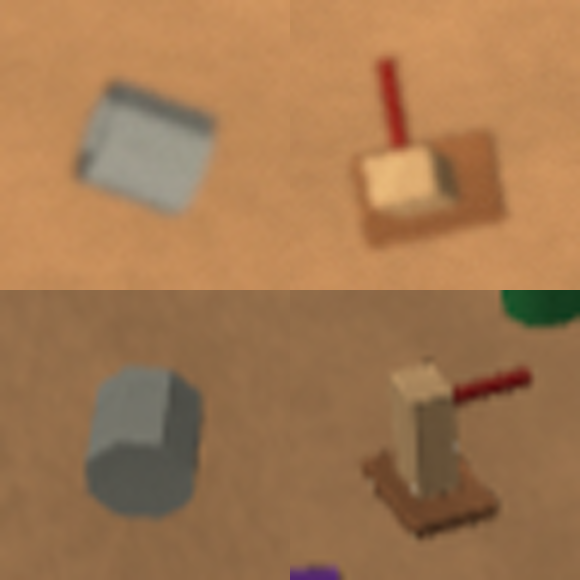

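Candidates. Bar: blue at (288,237), purple at (210,303); I choose blue. Stand: wooden at (300,197), black at (370,297); I choose wooden. There is one holder, at (398,235) top and (286,274) side. Its solid end faces the side camera, so the hole faces about +y. The dowel tip is at (181,213).

Next I go above the bar.

Call:
drive_tool --pt "-0.433 -0.5015 0 1.477" --pt "-0.433 -0.5015 0 1.477" --pt "-0.433 -0.5015 0 1.477" --pt "-0.433 -0.5015 0 1.477" --pt "-0.433 -0.5015 0 1.477" --pt "-0.433 -0.5015 0 1.477" --pt "-0.433 -0.5015 0 1.477" --pt "-0.433 -0.5015 0 1.477" --pt "-0.433 -0.5015 0 1.477" --pt "-0.433 -0.5015 0 1.477" --pt "-0.433 -0.5015 0 1.477" --pt "-0.433 -0.5015 0 1.477" --pt "-0.433 -0.5015 0 1.477" --pt "-0.433 -0.5015 0 1.477" --pt "-0.433 -0.5015 0 1.477" --pt "-0.433 -0.5015 0 1.477" --pt "-0.433 -0.5015 0 1.477" --pt "-0.433 -0.5015 0 1.477" --pt "-0.433 -0.5015 0 1.477" --pt "-0.433 -0.5015 0 1.477" --claw 0 --newtons 40

```text
time_s: 1.77
tcp_pos: [0.4492, 0.0122, 0.2309]
eef_rot: [[0.157, 0.988, -0.001], [0.988, -0.157, 0.0], [0.0, -0.001, -1.0]]
ft_force: [0.3, -0.1, 0.5]
width: 0.0852
grasp_force: 0.0
```

```bash
python3 - <<'E'
from h import *
p,W,s=wmap("w1"); print(s["time_s"],s["tcp_pos"],s["eef_rot"].round(3).tolist(),s["joint_positions"].round(2))
i=p.astype(int); m=(i[...,2]>i[...,0]+40)&(i[...,2]>i[...,1]+20)&(W[...,2]<.06)&(W[...,2]>0.012)
print("bar",rect(W,m),m.sum()); 
m2=(W[...,2]>.074)&(W[...,2]<.105)&(W[...,0]>.5)&(W[...,0]<.65)&(abs(W[...,1])<.15)
print("uprights",rect(W,m2),m2.sum()); print("hand xyz move to bar",)
E
```

```text
1.7667 [0.44919727 0.01224951 0.23091327] [[0.157, 0.988, -0.001], [0.988, -0.157, 0.0], [0.0, -0.001, -1.0]] [-0.12 -0.04 -0.38  1.22  0.    1.61]
bar ((458.394287109375, 41.58782958984375), (291.4635314941406, 759.6580810546875), 71.20865631103516) 4826
uprights ((574.7401123046875, -22.78870391845703), (184.22804260253906, 56.8222770690918), 85.75653076171875) 2215
hand xyz move to bar
```

View pics/w1.png

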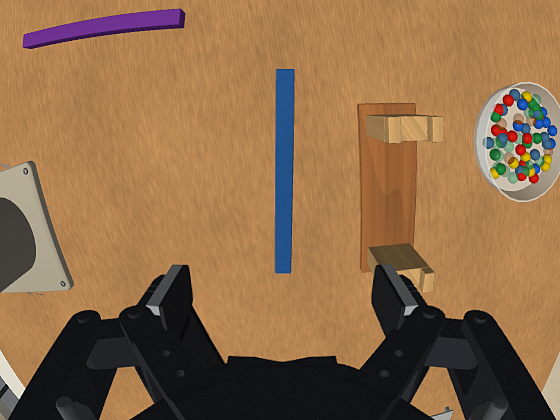

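The view shows the blue bar at columns 276–294, rows 70–272, the wooden stand at (385,190), purple bar at (105,28) and the gem dish at (520,140). The bar mask needs tightening.

```bash
python3 - <<'E'
from h import *
p,W,s=wmap("w2")
i=p.astype(int); m=(i[...,2]>i[...,0]+40)&(i[...,2]>i[...,1]+20)&(W[...,2]<.03)&(W[...,2]>0.012); m[:,:255]=0; m[:,310:]=0
print("bar",rect(W,m),m.sum()); q=W[m]
print(P_:=np.nanmedian(q,0), tomove(s,np.array(rect(W,m)[0])/1000))
E
```

```text
bar ((452.726806640625, 15.174606323242188), (238.18450927734375, 19.31177520751953), 80.45142364501953) 3513
[0.45427686 0.02591438 0.01954948] [ 3.22751101e-03  3.00532472e-03 -2.24703068e-06]
```

Call:
drive_tool --pt "0.003 0.003 0.1 0.009" --pt "0.003 0.003 0.15 0.009" --pt "0.003 0.003 0.19 0.009" --pt "0.003 0.003 0.215 0.009" --pt "0.003 0.003 0.226 0.009" --pt "0.003 0.003 0.226 0.009" --pt "0.003 0.003 0.226 0.009" --pt "0.003 0.003 0.226 0.009"

```text
time_s: 2.53
tcp_pos: [0.4522, 0.0148, 0.0048]
eef_rot: [[0.165, 0.986, -0.003], [0.986, -0.165, 0.0], [-0.0, -0.003, -1.0]]
ft_force: [0.9, -0.6, 1.1]
width: 0.0856
grasp_force: 0.0
```

Call:
drive_tool --pt "0 0 0 0" --pt "0 0 0 0" --pt "0 0 0 0" --pt "0 0 0 0" --pt "0 0 0 0" --pt "0 0 0 0" --pt "0 0 0 0" --pt "0 0 0 0" --pt "0 0 0 0" --pt "0 0 0 0" --claw 1 --newtons 40

```text
time_s: 3.37
tcp_pos: [0.4544, 0.0137, 0.0063]
eef_rot: [[0.167, 0.986, 0.001], [0.986, -0.167, 0.0], [0.0, 0.001, -1.0]]
ft_force: [-1.2, -0.6, 5.5]
width: 0.0189
grasp_force: 40.6
```

Call:
drive_tool --pt "0 0 -0.03 0" --pt "0 0 -0.07 0" --pt "0 0 -0.11 0" --pt "0 0 -0.14 0" --pt "0 0 -0.14 0" --pt "0 0 -0.14 0"

```text
time_s: 3.87
tcp_pos: [0.4555, 0.0135, 0.1475]
eef_rot: [[0.167, 0.986, 0.005], [0.986, -0.167, -0.001], [0.0, 0.005, -1.0]]
ft_force: [-0.4, -0.4, -1.0]
width: 0.0188
grasp_force: 39.8
```

```bash
python3 - <<'E'
from h import *
p,W,s=wmap("w3")
i=p.astype(int); m=(i[...,2]>i[...,0]+40)&(i[...,2]>i[...,1]+20)&(W[...,2]<.2)&(W[...,2]>0.08); m[:,:240]=0; m[:,330:]=0
print("bar",rect(W,m),m.sum(),np.nanmedian(W[m],0),np.nanpercentile(W[m][:,2],[2,98]),s["tcp_pos"],s["eef_rot"].round(4).tolist())
m2=(W[...,2]>.074)&(W[...,2]<.105)&(W[...,0]>.5)&(W[...,0]<.65)&(abs(W[...,1])<.15)
print("uprights",rect(W,m2),m2.sum(), tomove(s,(.5747,-.0228)))
E
```

```text
bar ((462.5664978027344, 48.52104187011719), (169.26495361328125, 20.011072158813477), 80.2044906616211) 16332 [0.46492243 0.0649348  0.16080241] [0.1594952  0.16214602] [0.4555248  0.01349848 0.14752637] [[0.1673, 0.9859, 0.0055], [0.9859, -0.1673, -0.0006], [0.0003, 0.0055, -1.0]]
uprights ((574.5584716796875, -22.51860809326172), (183.58023071289062, 57.899009704589844), 85.3106460571289) 3671 [-0.01584873  0.12356646  0.00067406]
```

Call:
drive_tool --pt "-0.004 0.03 0 -0.03" --pt "-0.008 0.065 0 -0.06" --pt "-0.012 0.1 0 -0.09" --pt "-0.016 0.1225 0 -0.092" --pt "-0.016 0.1225 0 -0.092" --pt "-0.016 0.1225 0.015 -0.092" --pt "-0.016 0.1225 0.025 -0.092" --pt "-0.016 0.1225 0.025 -0.092" --pt "-0.016 0.1225 0.025 -0.092"

```text
time_s: 4.67
tcp_pos: [0.5689, -0.022, 0.1178]
eef_rot: [[0.076, 0.997, -0.006], [0.997, -0.076, 0.001], [0.0, -0.006, -1.0]]
ft_force: [-0.2, -0.7, -0.9]
width: 0.0191
grasp_force: 39.8
```

```bash
python3 - <<'E'
from h import *
p,W,s=wmap("w4")
i=p.astype(int); m=(i[...,2]>i[...,0]+40)&(i[...,2]>i[...,1]+20)&(W[...,2]<.2)&(W[...,2]>0.08); m[:,:240]=0; m[:,330:]=0
print("bar",rect(W,m),m.sum(),np.nanmedian(W[m],0),s["tcp_pos"],s["eef_rot"].round(4).tolist())
i=cv2.resize(p[:,:,::-1],(784,588)); cv2.imwrite("pics/w4b.png",i)
m2=(W[...,2]>.074)&(W[...,2]<.1)&(W[...,0]>.5)&(W[...,0]<.65)&(W[...,1]>.03)&(W[...,1]<.12)&~m
q=W[m2]; print("far upright",q.min(0),q.max(0),np.median(q,0)) 
E
```

```text
bar ((572.735595703125, 13.182708740234375), (169.58734130859375, 20.01722526550293), 85.53427124023438) 16341 [0.57365359 0.02997341 0.13111736] [ 0.56885015 -0.02198492  0.117849  ] [[0.0759, 0.9971, -0.0057], [0.9971, -0.0759, 0.0009], [0.0005, -0.0057, -1.0]]
far upright [0.55228909 0.04307135 0.07766219] [0.60952608 0.07069983 0.09591061] [0.59505584 0.05632291 0.09328017]
```

View pics/w4b.png

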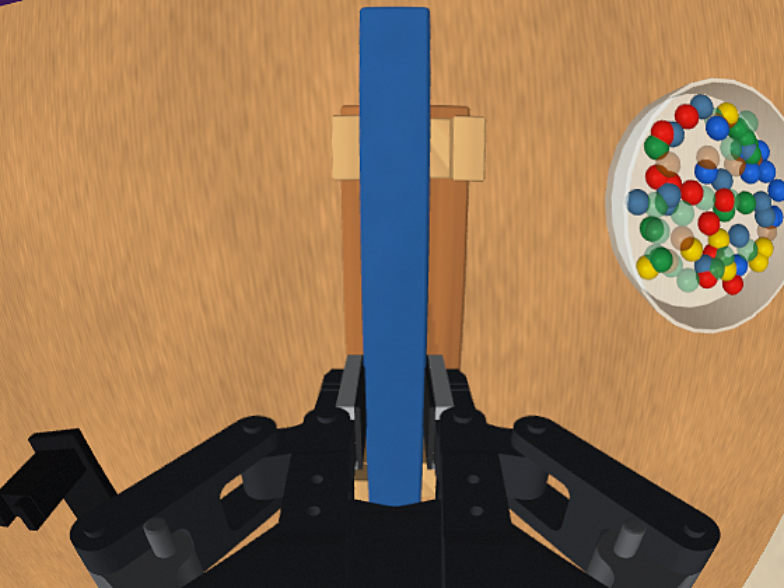

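Call:
drive_tool --pt "0 0 0 0" --pt "0 0 0 0" --pt "0 0 0 0"

```text
time_s: 4.97
tcp_pos: [0.572, -0.0225, 0.1211]
eef_rot: [[0.076, 0.997, 0.001], [0.997, -0.076, -0.0], [-0.0, 0.001, -1.0]]
ft_force: [0.3, 0.2, -0.8]
width: 0.019
grasp_force: 39.8
```

```bash
python3 - <<'E'
from h import *
p,W,s=wmap("w5")
i=p.astype(int); m=(i[...,2]>i[...,0]+40)&(i[...,2]>i[...,1]+20)&(W[...,2]<.2)&(W[...,2]>0.08); m[:,:240]=0; m[:,330:]=0
print("bar",rect(W,m),np.nanmedian(W[m],0),s["tcp_pos"],s["eef_rot"].round(4).tolist())
m2=(W[...,2]>.074)&(W[...,2]<.1)&(W[...,0]>.5)&(W[...,0]<.65)&(W[...,1]>.03)&(W[...,1]<.12)&~m
q=W[m2]; print("far upright",q.min(0),q.max(0),np.median(q,0)) 
E
```

```text
bar ((575.8572998046875, 12.613296508789062), (169.66693115234375, 20.112468719482422), 85.46505737304688) [0.57673175 0.02960098 0.13433288] [ 0.57204142 -0.0224827   0.12109386] [[0.0758, 0.9971, 0.0014], [0.9971, -0.0758, -0.0002], [-0.0001, 0.0014, -1.0]]
far upright [0.55241488 0.04305233 0.07764924] [0.60984098 0.07082862 0.0955663 ] [0.59499759 0.0565791  0.09339673]
```

Call:
drive_tool --pt "0 0.0015 0.01 0" --pt "0 0.0015 0.02 0" --pt "0 0.0015 0.028 0" --pt "0 0.0015 0.032 0" --pt "0 0.0015 0.034 0" --pt "0 0.0015 0.034 0" --pt "0 0.0015 0.034 0" --pt "0 0.0015 0.034 0"

```text
time_s: 5.68
tcp_pos: [0.5717, -0.0224, 0.0863]
eef_rot: [[0.076, 0.997, -0.003], [0.997, -0.076, 0.0], [0.0, -0.003, -1.0]]
ft_force: [-4.4, -0.2, 6.3]
width: 0.0193
grasp_force: 40.7
```

```bash
python3 - <<'E'
from h import *
p,W,s=wmap("w6")
i=p.astype(int); m=(i[...,2]>i[...,0]+40)&(i[...,2]>i[...,1]+20)&(W[...,2]<.2)&(W[...,2]>0.08); m[:,:240]=0; m[:,330:]=0
print("bar",rect(W,m),np.nanmedian(W[m],0),s["tcp_pos"],s["ft_force"])
E
```

```text
bar ((575.5817260742188, 12.775367736816406), (169.3475799560547, 20.015281677246094), 85.49647521972656) [0.57644482 0.02953018 0.0996109 ] [ 0.57169962 -0.02242813  0.0863347 ] [-4.3752052  -0.23332408  6.29557594]
```

Call:
drive_tool --pt "0 0 0 0" --pt "0 0 0 0" --pt "0 0 0 0" --pt "0 0 0 0" --pt "0 0 0 0" --pt "0 0 0 0" --pt "0 0 0 0" --pt "0 0 0 0" --claw 0

```text
time_s: 6.4
tcp_pos: [0.5732, -0.0226, 0.0863]
eef_rot: [[0.076, 0.997, 0.0], [0.997, -0.076, 0.0], [0.0, 0.0, -1.0]]
ft_force: [-0.1, -1.0, -0.0]
width: 0.0852
grasp_force: 0.0
```

Call:
drive_tool --pt "0 0 -0.03 0" --pt "0 0 -0.07 0" --pt "0 0 -0.11 0" --pt "0 0 -0.15 0" --pt "0 0 -0.15 0" --pt "0 0 -0.15 0"

```text
time_s: 6.9
tcp_pos: [0.5757, -0.023, 0.2402]
eef_rot: [[0.076, 0.997, 0.008], [0.997, -0.076, -0.001], [-0.001, 0.008, -1.0]]
ft_force: [0.3, -0.3, -0.5]
width: 0.0852
grasp_force: 0.0
```

```bash
python3 - <<'E'
from h import *
p,W,s=wmap("w7")
i=p.astype(int); m=(i[...,2]>i[...,0]+40)&(i[...,2]>i[...,1]+20)&(W[...,2]<.2)&(W[...,2]>0.05); m[:,:200]=0; m[:,360:]=0
print("bar",rect(W,m),np.nanmedian(W[m],0),np.nanpercentile(W[m][:,2],[3,97]),s["tcp_pos"],s["eef_rot"][:,1], tomove(s,(.457,-.317)))
E
```

```text
bar ((572.8963623046875, -22.00255584716797), (238.25210571289062, 19.5769100189209), 85.63661193847656) [ 0.57380067 -0.00648609  0.09957405] [0.0982528  0.10085714] [ 0.5756958  -0.02295276  0.24018994] [ 0.99709028 -0.07582737  0.00782153] [-0.30220168 -0.0960536  -0.00057243]
```

Call:
drive_tool --pt "-0.038 -0.012 0 0.1" --pt "-0.075 -0.025 0 0.2" --pt "-0.11 -0.037 0 0.263" --pt "-0.147 -0.05 0 0.263" --pt "-0.185 -0.065 0 0.263" --pt "-0.22 -0.08 0 0.263" --pt "-0.22 -0.096 0 0.263" --pt "-0.22 -0.096 0 0.263" --pt "-0.22 -0.096 0 0.263" --pt "-0.22 -0.096 0 0.263"

```text
time_s: 7.78
tcp_pos: [0.4605, -0.2339, 0.235]
eef_rot: [[0.332, 0.943, -0.001], [0.943, -0.332, 0.001], [0.001, -0.002, -1.0]]
ft_force: [0.9, -0.0, 0.3]
width: 0.0857
grasp_force: 0.0
```

```bash
python3 - <<'E'
from h import *
p,W,s=wmap("w8"); print(s["tcp_pos"],s["eef_rot"].round(3).tolist())
m=(W[...,2]>.048)&(W[...,2]<.06)&(np.hypot(W[...,0]-.457,W[...,1]+.317)<.06)
v,u=np.nonzero(m); print("top flat",rect(W,m),m.sum(),u.mean(),v.mean(),np.median(W[m],0))
q=W[(W[...,2]>.012)&(np.hypot(W[...,0]-.457,W[...,1]+.317)<.06)]; print(cv2.minAreaRect((q[:,:2]*1000).astype(np.float32)))
a,b=int(v.mean()),int(u.mean()); c=p[max(a-60,0):a+60,max(b-60,0):b+60]; cv2.imwrite("pics/w8c.png",cv2.resize(c[:,:,::-1],None,fx=4,fy=4,interpolation=cv2.INTER_CUBIC))
E
```

```text
[ 0.46052831 -0.23390489  0.23500583] [[0.332, 0.943, -0.001], [0.943, -0.332, 0.001], [0.001, -0.002, -1.0]]
top flat ((461.8211364746094, -320.8774719238281), (53.39827346801758, 30.964786529541016), 70.61005401611328) 1105 307.9475113122172 256.158371040724 [ 0.46217542 -0.31907481  0.05134716]
((462.1605224609375, -320.92596435546875), (53.572933197021484, 52.46743392944336), 69.8100357055664)
```

View pics/w8c.png

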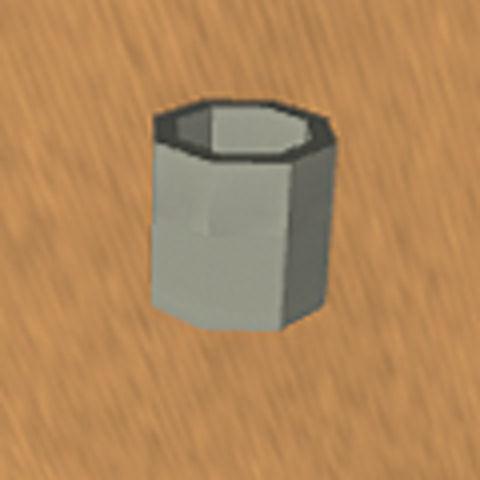

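The hole is confirmed: it is visible at crop (255,130), on the +y end (tool +x). Grasping at the middle.

Call:
drive_tool --pt "-0.04 0.015 0 0.005" --pt "-0.07 0.03 0.02 0.005" --pt "-0.081 0.03 0.06 0.005" --pt "-0.081 0.03 0.1 0.005" --pt "-0.081 0.03 0.14 0.005" --pt "-0.081 0.03 0.175 0.005" --pt "-0.081 0.03 0.205 0.005" --pt "-0.081 0.03 0.222 0.005" --pt "-0.081 0.03 0.23 0.005" --pt "-0.081 0.03 0.23 0.005" --pt "-0.081 0.03 0.23 0.005"

```text
time_s: 8.75
tcp_pos: [0.463, -0.3208, 0.0066]
eef_rot: [[0.336, 0.942, 0.0], [0.942, -0.336, -0.0], [-0.0, 0.0, -1.0]]
ft_force: [0.8, -1.5, -0.5]
width: 0.0854
grasp_force: 0.0
```

Call:
drive_tool --pt "0 0 0 0" --pt "0 0 0 0" --pt "0 0 0 0" --pt "0 0 0 0" --pt "0 0 0 0" --pt "0 0 0 0" --pt "0 0 0 0" --pt "0 0 0 0" --claw 1 --newtons 40

```text
time_s: 9.42
tcp_pos: [0.4631, -0.322, 0.0081]
eef_rot: [[0.337, 0.941, 0.002], [0.941, -0.337, -0.002], [-0.001, 0.003, -1.0]]
ft_force: [-1.1, 0.8, 6.8]
width: 0.0514
grasp_force: 43.2
```

Call:
drive_tool --pt "0 0 -0.02 0" --pt "0 0 -0.05 0" --pt "0 0 -0.09 0" --pt "0 0 -0.13 0" --pt "0 0 -0.16 0" --pt "0 0 -0.16 0" --pt "0 0 -0.16 0"

```text
time_s: 10.0
tcp_pos: [0.4636, -0.3224, 0.169]
eef_rot: [[0.337, 0.941, 0.005], [0.941, -0.337, -0.004], [-0.002, 0.006, -1.0]]
ft_force: [0.4, 0.4, -2.4]
width: 0.0513
grasp_force: 42.8
```

```bash
python3 - <<'E'
from h import *
p,W,s=wmap("w9"); R=s["eef_rot"]; print(s["time_s"],s["tcp_pos"],R.round(3).tolist())
L=(W-s["tcp_pos"])@R   # tool coords
m=(L[...,2]>-.06)&(L[...,2]<.02)&(abs(L[...,1])<.022)&(abs(L[...,0])<.05); m[:200]&=True
q=L[m]; print(len(q),np.percentile(q,[1,50,99],axis=0).round(4))
d=np.load("pics/top0.npy"); 
# dowel from top camera
t=cv2.imread("pics/top0.png").astype(int); r=(t[...,2]>t[...,1]+60)&(t[...,1]<60); r[:,:150]=0;r[:,230:]=0;r[:200]=0;r[250:]=0
v,u=np.nonzero(r); print(len(u)); pts=np.array([P("top",d,b,a,.075)[:2] for a,b in zip(v,u)])*1000
print(cv2.minAreaRect(pts.astype(np.float32)))
E
```

```text
10.0 [ 0.4635535  -0.32236699  0.16903797] [[0.337, 0.941, 0.005], [0.941, -0.337, -0.004], [-0.002, 0.006, -1.0]]
15004 [[-0.0204 -0.0214 -0.0445]
 [ 0.0138  0.0003 -0.0398]
 [ 0.0266  0.0214  0.0047]]
32
((487.0273742675781, 328.1337585449219), (48.32331848144531, 5.513327121734619), 13.206401824951172)
```

Call:
drive_tool --pt "0.02 -0.003 0 -0.06" --pt "0.05 -0.008 0 -0.16" --pt "0.09 -0.014 0 -0.28" --pt "0.13 -0.02 0 -0.4" --pt "0.17 -0.026 0 -0.52" --pt "0.21 -0.032 0 -0.64" --pt "0.25 -0.038 0 -0.76" --pt "0.29 -0.044 0 -0.88" --pt "0.33 -0.05 0 -1.0" --pt "0.37 -0.056 0 -1.12" --pt "0.41 -0.062 0 -1.24" --pt "0.45 -0.068 0 -1.36" --pt "0.49 -0.074 0 -1.48" --pt "0.53 -0.08 0 -1.6" --pt "0.57 -0.086 0 -1.72" --pt "0.61 -0.092 0 -1.84" --pt "0.645 -0.097 0 -1.96" --pt "0.67 -0.101 0 -2.06" --pt "0.6755 -0.1013 0 -2.12" --pt "0.6755 -0.1013 0 -2.12"

```text
time_s: 11.72
tcp_pos: [0.5928, 0.3505, 0.1625]
eef_rot: [[-0.978, -0.207, -0.005], [-0.207, 0.978, -0.002], [0.005, -0.001, -1.0]]
ft_force: [-0.0, -0.9, -1.7]
width: 0.0513
grasp_force: 42.8
```

Call:
drive_tool --pt "0 0 0 0" --pt "0 0 0 0" --pt "0 0 0 0"

```text
time_s: 11.97
tcp_pos: [0.5938, 0.3475, 0.1652]
eef_rot: [[-0.979, -0.202, -0.002], [-0.202, 0.979, -0.001], [0.002, -0.001, -1.0]]
ft_force: [-0.5, -1.2, -2.0]
width: 0.0518
grasp_force: 42.7
```

```bash
cat > dow.py <<'E'
from h import *
def dowel(tag):
    p,W,s=wmap(tag); R=s["eef_rot"]; i=p.astype(int)
    m=(i[...,0]>i[...,1]*2)&(i[...,0]>i[...,2]*2)&(W[...,2]>.06)&(W[...,2]<.085)&(np.hypot(W[...,0]-.49,W[...,1]-.33)<.09)
    r=rect(W,m); z=np.nanpercentile(W[m][:,2],[5,50,95]); b=cv2.boxPoints(r); 
    L=(np.c_[b/1000,np.full(4,.07)]-s["tcp_pos"])@R
    print(tag,"t",s["time_s"],"tcp",s["tcp_pos"].round(4),"R",R.round(3).tolist()); print("rect",r,m.sum(),z); print("corners in tool",L.round(4).tolist())
    return p,W,s,m
E
python3 - <<'E'
from dow import *
p,W,s,m=dowel("w10")
E
```

```text
w10 t 11.9667 tcp [0.5938 0.3475 0.1652] R [[-0.979, -0.202, -0.002], [-0.202, 0.979, -0.001], [0.002, -0.001, -1.0]]
rect ((487.134033203125, 329.56573486328125), (59.6822624206543, 11.771705627441406), 12.79097843170166) 1307 [0.07183146 0.07454076 0.07624246]
corners in tool [[0.1379, 0.0093, 0.0955], [0.1376, -0.0025, 0.0956], [0.078, -0.0013, 0.0954], [0.0782, 0.0105, 0.0954]]
```

View pics/w10.png

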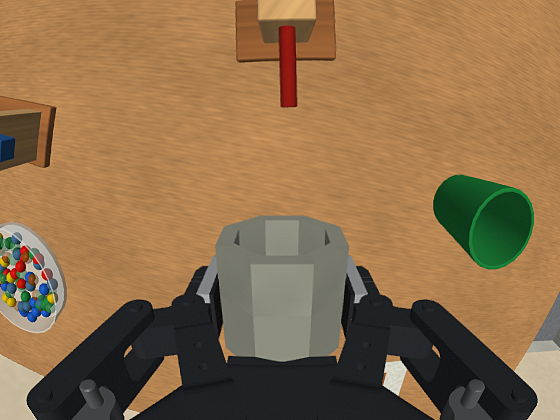

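The dowel is at (288,65), its tip at (289,104). The held holder's hole at (283,235) faces it. Lower and align, then check.

Call:
drive_tool --pt "0 0.006 0.03 -0.019" --pt "0 0.006 0.065 -0.019" --pt "0 0.006 0.095 -0.019" --pt "0 0.006 0.11 -0.019" --pt "0 0.006 0.113 -0.019" --pt "0 0.006 0.113 -0.019" --pt "0 0.006 0.113 -0.019" --pt "0 0.006 0.113 -0.019"

```text
time_s: 12.68
tcp_pos: [0.5952, 0.3554, 0.0558]
eef_rot: [[-0.975, -0.222, 0.004], [-0.222, 0.975, 0.002], [-0.004, 0.001, -1.0]]
ft_force: [0.1, 0.3, -0.7]
width: 0.0513
grasp_force: 42.7
```

```bash
python3 - <<'E'
from dow import *
p,W,s,m=dowel("w11"); L=(W-s["tcp_pos"])@s["eef_rot"]
q=L[(L[...,2]>-.06)&(L[...,2]<.02)&(abs(L[...,1])<.022)&(abs(L[...,0])<.045)]; print(np.percentile(q,[1,99],axis=0).round(4),s["ft_force"])
E
```

```text
w11 t 12.6833 tcp [0.5952 0.3554 0.0558] R [[-0.975, -0.222, 0.004], [-0.222, 0.975, 0.002], [-0.004, 0.001, -1.0]]
rect ((497.41815185546875, 331.90045166015625), (39.076194763183594, 11.725919723510742), 12.770003318786621) 2931 [0.07090973 0.07460723 0.07623954]
corners in tool [[0.1201, 0.0046, -0.0147], [0.1201, -0.0071, -0.0147], [0.081, -0.0071, -0.0145], [0.081, 0.0046, -0.0145]]
[[-0.0219 -0.0214 -0.0445]
 [ 0.025   0.0214  0.0048]] [ 0.07740302  0.25377201 -0.68446239]
```

Call:
drive_tool --pt "0.02 -0.001 0.002 0" --pt "0.045 -0.001 0.003 0" --pt "0.058 -0.001 0.003 0" --pt "0.064 -0.001 0.003 0" --pt "0.068 -0.001 0.003 0" --pt "0.072 -0.001 0.003 0" --pt "0.075 -0.001 0.003 0" --pt "0.075 -0.001 0.003 0" --pt "0.075 -0.001 0.003 0" --pt "0.075 -0.001 0.003 0"

```text
time_s: 13.57
tcp_pos: [0.5212, 0.3375, 0.0504]
eef_rot: [[-0.975, -0.222, 0.001], [-0.222, 0.975, 0.0], [-0.001, 0.0, -1.0]]
ft_force: [-0.5, 0.5, -1.2]
width: 0.0516
grasp_force: 42.7
```

```bash
python3 - <<'E'
from dow import *
p,W,s,m=dowel("w12"); L=(W-s["tcp_pos"])@s["eef_rot"]
q=L[(L[...,2]>-.06)&(L[...,2]<.02)&(abs(L[...,1])<.022)&(abs(L[...,0])<.045)]; print(np.percentile(q,[1,99],axis=0).round(4),s["ft_force"])
E
```

```text
w12 t 13.5667 tcp [0.5212 0.3375 0.0504] R [[-0.975, -0.222, 0.001], [-0.222, 0.975, 0.0], [-0.001, 0.0, -1.0]]
rect ((481.56195068359375, 328.3766174316406), (46.64219284057617, 11.837739944458008), 13.369359016418457) 3370 [0.07149774 0.07465235 0.07608297]
corners in tool [[0.064, 0.0056, -0.0196], [0.0639, -0.0062, -0.0197], [0.0172, -0.0058, -0.0196], [0.0174, 0.0061, -0.0196]]
[[-0.0218 -0.0214 -0.0446]
 [ 0.043   0.0214  0.0021]] [-0.49418931  0.45204134 -1.1657301 ]
```

Call:
drive_tool --pt "0.001 0 0 0" --pt "0.002 0 0 0" --pt "0.003 0 0 0" --pt "0.003 0 0 0" --pt "0.003 0 0 0"

```text
time_s: 14.03
tcp_pos: [0.519, 0.3369, 0.0506]
eef_rot: [[-0.975, -0.222, 0.003], [-0.222, 0.975, 0.001], [-0.003, 0.0, -1.0]]
ft_force: [5.5, 0.3, -4.6]
width: 0.0512
grasp_force: 42.6
```

Bottom felt at 5.5 N, hole fully on the dowel. Now I take it off and hover over the dowel tip. I'll use the tip under the hole-end rim to pivot the holder between the pads.

Call:
drive_tool --pt "-0.01 0 0 0" --pt "-0.03 0 0 0" --pt "-0.055 0 0 0" --pt "-0.075 0 0 0" --pt "-0.075 0 0 0" --pt "-0.075 0 -0.02 0" --pt "-0.075 0 -0.039 0" --pt "-0.06 0 -0.039 0" --pt "-0.035 0 -0.039 0" --pt "-0.016 0 -0.039 0" --pt "-0.016 0 -0.039 0" --pt "-0.016 0 -0.039 0" --pt "-0.016 0 -0.039 0" --newtons 30

```text
time_s: 15.12
tcp_pos: [0.5331, 0.3402, 0.0894]
eef_rot: [[-0.975, -0.222, -0.0], [-0.222, 0.975, 0.0], [0.0, 0.0, -1.0]]
ft_force: [1.2, -0.5, -0.6]
width: 0.0515
grasp_force: 42.9
```

```bash
python3 - <<'E'
from dow import *
p,W,s,m=dowel("w13"); L=(W-s["tcp_pos"])@s["eef_rot"]
q=L[(L[...,2]>-.06)&(L[...,2]<.00)&(abs(L[...,1])<.022)&(abs(L[...,0])<.045)]; print(np.percentile(q,[1,99],axis=0).round(4),s["ft_force"])
E
```

```text
w13 t 15.1167 tcp [0.5331 0.3402 0.0894] R [[-0.975, -0.222, -0.0], [-0.222, 0.975, 0.0], [0.0, 0.0, -1.0]]
rect ((485.2325439453125, 329.17291259765625), (55.112518310546875, 11.510525703430176), 13.272194862365723) 2505 [0.07163296 0.07465306 0.07614975]
corners in tool [[0.0767, 0.0054, 0.0194], [0.0766, -0.0061, 0.0194], [0.0215, -0.0057, 0.0194], [0.0216, 0.0058, 0.0194]]
[[-0.0224 -0.0215 -0.0446]
 [ 0.025   0.0215 -0.0008]] [ 1.21090626 -0.52575817 -0.64340911]
```

Call:
drive_tool --pt "0 0 0.004 0" --pt "-0.001 0 0.0065 0" --pt "-0.0035 0 0.0085 0" --pt "-0.006 0 0.0105 0" --pt "-0.008 0 0.013 0" --pt "-0.01 0 0.0155 0" --pt "-0.0115 0 0.0175 0" --pt "-0.0128 0 0.0197 0" --pt "-0.0128 0 0.0197 0" --pt "-0.0128 0 0.0197 0" --claw 1 --newtons 25

```text
time_s: 16.0
tcp_pos: [0.5474, 0.3439, 0.0721]
eef_rot: [[-0.975, -0.222, 0.003], [-0.222, 0.975, 0.002], [-0.003, 0.001, -1.0]]
ft_force: [-1.8, -0.2, 9.4]
width: 0.0518
grasp_force: 47.5
```

```bash
python3 - <<'E'
from dow import *
p,W,s,m=dowel("w14"); L=(W-s["tcp_pos"])@s["eef_rot"]
S=(L[...,2]>-.075)&(L[...,2]<.00)&(abs(L[...,1])<.008)&(abs(L[...,0])<.06); q=L[S]
for a in np.arange(-.03,.05,.006):
    k=q[abs(q[:,0]-a)<.002]; print(round(a,3), np.percentile(k[:,2],[5,50,95]).round(4) if len(k) else None)
E
```

```text
w14 t 16.0 tcp [0.5474 0.3439 0.0721] R [[-0.975, -0.222, 0.003], [-0.222, 0.975, 0.002], [-0.003, 0.001, -1.0]]
rect ((486.0609130859375, 329.34014892578125), (57.5013313293457, 11.965774536132812), 12.998310089111328) 3422 [0.07148997 0.07468452 0.07614938]
corners in tool [[0.0918, 0.0054, 0.0018], [0.0918, -0.0066, 0.0018], [0.0343, -0.0064, 0.002], [0.0343, 0.0055, 0.002]]
-0.03 None
-0.024 [-0.0391 -0.0382 -0.0373]
-0.018 [-0.0411 -0.0403 -0.0394]
-0.012 [-0.0432 -0.0423 -0.0414]
-0.006 [-0.0452 -0.0444 -0.0434]
-0.0 [-0.0473 -0.0464 -0.0457]
0.006 [-0.0492 -0.0206 -0.015 ]
0.012 [-0.0514 -0.0084 -0.003 ]
0.018 [-0.0528 -0.0492 -0.0047]
0.024 [-0.0079 -0.0072 -0.0061]
0.03 [-0.0102 -0.0092 -0.0082]
0.036 [-0.0063 -0.0036 -0.0009]
0.042 [-0.0042 -0.0029 -0.0006]
0.048 [-0.004  -0.0028 -0.0008]
```

Call:
drive_tool --pt "0 0 -0.006 0" --pt "0.004 0 -0.0125 0" --pt "0.0075 0 -0.0125 0" --pt "0.0075 0 -0.0125 0" --pt "0.007 0 -0.008 0" --pt "0.007 0 -0.0047 0" --pt "0.005 0 -0.002 0" --pt "0.003 0 0.0005 0" --pt "0.001 0 0.003 0" --pt "0 0 0.006 0" --pt "-0.001 0 0.0085 0" --pt "-0.002 0 0.011 0" --pt "-0.002 0 0.011 0" --pt "-0.002 0 0.011 0"

```text
time_s: 17.22
tcp_pos: [0.5514, 0.3452, 0.0619]
eef_rot: [[-0.975, -0.222, 0.008], [-0.222, 0.975, 0.004], [-0.008, 0.002, -1.0]]
ft_force: [1.7, 1.1, 9.5]
width: 0.0512
grasp_force: 51.9
```

```bash
cat > tilt.py <<'E'
from dow import *
import sys
p,W,s=wmap(sys.argv[1]); L=(W-s["tcp_pos"])@s["eef_rot"]; print(s["tcp_pos"],s["ft_force"].round(1))
S=(L[...,2]>-.075)&(L[...,2]<.00)&(abs(L[...,1])<.008)&(abs(L[...,0])<.06); q=L[S]
for a in np.arange(-.036,.05,.004):
    k=q[abs(q[:,0]-a)<.0015]; print(round(a,3), np.percentile(k[:,2],[5,50,95]).round(4) if len(k) else None)
E
python3 tilt.py w15
```

```text
[0.5514054  0.34518992 0.06189172] [1.7 1.1 9.5]
-0.036 None
-0.032 [-0.0307 -0.0298 -0.0288]
-0.028 [-0.0335 -0.0327 -0.0314]
-0.024 [-0.0359 -0.0348 -0.0342]
-0.02 [-0.0387 -0.0378 -0.0368]
-0.016 [-0.041  -0.0401 -0.0392]
-0.012 [-0.0439 -0.043  -0.0422]
-0.008 [-0.0466 -0.0457 -0.0445]
-0.004 [-0.0491 -0.0481 -0.0473]
-0.0 [-0.0519 -0.0508 -0.0313]
0.004 [-0.0539 -0.0294 -0.0262]
0.008 [-0.0746 -0.0256 -0.0205]
0.012 [-0.0578 -0.0543 -0.0147]
0.016 [-0.0528 -0.0109 -0.0078]
0.02 [-0.0112 -0.0101 -0.0091]
0.024 [-0.0139 -0.0128 -0.0116]
0.028 [-0.0164 -0.0153 -0.0141]
0.032 [-0.019  -0.0179 -0.0168]
0.036 [-0.0206 -0.0192 -0.0168]
0.04 [-0.0163 -0.0139 -0.0099]
0.044 [-0.0147 -0.0131 -0.0082]
0.048 [-0.0143 -0.0132 -0.0095]
```

Call:
drive_tool --pt "0 0 -0.007 0" --pt "0.003 0 -0.0133 0" --pt "0.006 0 -0.0133 0" --pt "0.006 0 -0.0133 0" --pt "0.006 0 -0.008 0" --pt "0.006 0 -0.0045 0" --pt "0.005 0 -0.002 0" --pt "0.004 0 0.001 0" --pt "0.003 0 0.0035 0" --pt "0.0025 0 0.006 0" --pt "0.002 0 0.0085 0" --pt "0.0015 0 0.011 0" --pt "0.001 0 0.014 0" --pt "0.001 0 0.014 0" --pt "0.001 0 0.014 0"

```text
time_s: 18.52
tcp_pos: [0.5534, 0.3459, 0.0492]
eef_rot: [[-0.975, -0.222, 0.014], [-0.222, 0.975, 0.005], [-0.014, 0.002, -1.0]]
ft_force: [7.1, 1.1, 11.0]
width: 0.0514
grasp_force: 57.4
```

```bash
python3 tilt.py w16
```

```text
[0.55339168 0.34589587 0.04920679] [ 7.1  1.1 11. ]
-0.036 None
-0.032 None
-0.028 None
-0.024 None
-0.02 None
-0.016 None
-0.012 None
-0.008 [-0.0399 -0.039  -0.0378]
-0.004 [-0.0389 -0.037  -0.0352]
-0.0 [-0.061  -0.034  -0.0317]
0.004 [-0.06   -0.0574 -0.0288]
0.008 [-0.0748 -0.0275 -0.0251]
0.012 [-0.0248 -0.023  -0.0214]
0.016 [-0.0212 -0.0195 -0.0177]
0.02 [-0.0178 -0.0161 -0.0147]
0.024 [-0.0208 -0.0193 -0.0176]
0.028 [-0.0253 -0.0238 -0.0223]
0.032 [-0.03   -0.0284 -0.0268]
0.036 [-0.0322 -0.0306 -0.0291]
0.04 [-0.0292 -0.0274 -0.0235]
0.044 [-0.0274 -0.0261 -0.022 ]
0.048 [-0.0275 -0.0261 -0.0224]
```

Call:
drive_tool --pt "0.002 0 0.001 0" --pt "0.004 0 0.002 0" --pt "0.006 0 0.003 0" --pt "0.007 0 0.005 0" --pt "0.008 0 0.007 0" --pt "0.009 0 0.009 0" --pt "0.01 0 0.01 0" --pt "0.01 0 0.01 0" --pt "0.01 0 0.01 0"

```text
time_s: 19.32
tcp_pos: [0.5522, 0.3458, 0.0435]
eef_rot: [[-0.975, -0.221, 0.03], [-0.221, 0.975, 0.009], [-0.031, 0.003, -1.0]]
ft_force: [15.7, 1.3, 15.0]
width: 0.0515
grasp_force: 56.7
```

```bash
python3 tilt.py w17
```

```text
[0.55221008 0.34575942 0.04352405] [15.7  1.3 15. ]
-0.036 None
-0.032 None
-0.028 None
-0.024 None
-0.02 None
-0.016 None
-0.012 [-0.0405 -0.039  -0.038 ]
-0.008 [-0.0457 -0.038  -0.0366]
-0.004 [-0.0604 -0.0364 -0.0338]
-0.0 [-0.0595 -0.0555 -0.0314]
0.004 [-0.0315 -0.03   -0.0286]
0.008 [-0.0748 -0.0283 -0.0261]
0.012 [-0.0264 -0.0248 -0.0233]
0.016 [-0.0237 -0.0222 -0.0206]
0.02 [-0.0211 -0.0196 -0.0185]
0.024 [-0.0264 -0.0243 -0.022 ]
0.028 [-0.0323 -0.0304 -0.0283]
0.032 [-0.0377 -0.0364 -0.0345]
0.036 [-0.0365 -0.035  -0.0333]
0.04 [-0.0339 -0.0324 -0.0283]
0.044 [-0.0339 -0.0325 -0.0285]
0.048 [-0.034  -0.0327 -0.0295]
```

Call:
drive_tool --pt "-0.015 0 0 0" --pt "-0.04 0 0 0" --pt "-0.07 0 0 0" --pt "-0.09 0 0 0" --pt "-0.09 0 0.012 0" --pt "-0.09 0 0.022 0" --pt "-0.09 0 0.022 0" --pt "-0.09 0 0.022 0" --pt "-0.09 0 0.022 0"

```text
time_s: 20.12
tcp_pos: [0.6221, 0.3603, 0.0114]
eef_rot: [[-0.975, -0.223, -0.004], [-0.223, 0.975, -0.002], [0.004, -0.001, -1.0]]
ft_force: [-0.3, 0.5, -2.1]
width: 0.0512
grasp_force: 55.0
```

```bash
python3 tilt.py w18
```

```text
[0.62214061 0.36027637 0.01136489] [-0.3  0.5 -2.1]
-0.036 None
-0.032 None
-0.028 None
-0.024 None
-0.02 None
-0.016 None
-0.012 [-0.0402 -0.0391 -0.038 ]
-0.008 [-0.046  -0.0382 -0.0366]
-0.004 [-0.0607 -0.0362 -0.034 ]
-0.0 [-0.0596 -0.0562 -0.0315]
0.004 [-0.0316 -0.03   -0.0284]
0.008 [-0.0747 -0.0282 -0.026 ]
0.012 [-0.0264 -0.0246 -0.0232]
0.016 [-0.0236 -0.0221 -0.0205]
0.02 [-0.0208 -0.0193 -0.0182]
0.024 [-0.0255 -0.024  -0.0219]
0.028 [-0.0318 -0.0299 -0.0276]
0.032 [-0.0374 -0.0361 -0.0341]
0.036 [-0.0362 -0.0347 -0.0331]
0.04 [-0.0346 -0.0346 -0.0341]
0.044 None
0.048 None
```

View pics/w18.png

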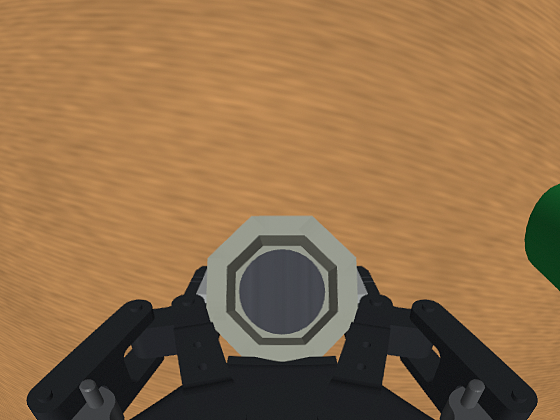

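The hole, at (282,290), now faces up and leans toward the camera. The cup at (545,240) is well clear. Next I lower until the edge of the base touches.

Call:
drive_tool --pt "0 0 0.002 0" --pt "0 0 0.004 0" --pt "0 0 0.006 0" --pt "0 0 0.008 0" --pt "0 0 0.009 0" --pt "0 0 0.009 0" --pt "0 0 0.009 0"

```text
time_s: 20.75
tcp_pos: [0.6243, 0.3611, 0.0091]
eef_rot: [[-0.975, -0.223, 0.0], [-0.223, 0.975, 0.0], [-0.0, 0.0, -1.0]]
ft_force: [-8.7, -4.6, 21.8]
width: 0.0517
grasp_force: 57.4
```

```bash
python3 tilt.py w19 | sed -n '1p;8,20p'
```

```text
[0.62430044 0.36114527 0.00912426] [-8.7 -4.6 21.8]
-0.012 [-0.0406 -0.039  -0.0379]
-0.008 [-0.0458 -0.0381 -0.0365]
-0.004 [-0.0606 -0.0362 -0.0342]
-0.0 [-0.0598 -0.0563 -0.0314]
0.004 [-0.0316 -0.0301 -0.0284]
0.008 [-0.0747 -0.0282 -0.0261]
0.012 [-0.0264 -0.0248 -0.0231]
0.016 [-0.0238 -0.0223 -0.0206]
0.02 [-0.021  -0.0195 -0.0184]
0.024 [-0.0261 -0.024  -0.022 ]
0.028 [-0.0323 -0.0303 -0.0284]
0.032 [-0.0377 -0.0363 -0.0344]
0.036 [-0.0365 -0.0349 -0.0335]
```

Call:
drive_tool --pt "0 0 -0.003 0" --pt "0 0 -0.0045 0" --pt "0 0 -0.0045 0"

```text
time_s: 21.05
tcp_pos: [0.6248, 0.3613, 0.0095]
eef_rot: [[-0.975, -0.222, 0.001], [-0.222, 0.975, 0.001], [-0.001, 0.0, -1.0]]
ft_force: [-2.4, -0.9, 7.5]
width: 0.0512
grasp_force: 55.3
```

Call:
drive_tool --pt "0 0 0 0" --pt "0 0 0 0" --pt "0 0 0 0" --pt "0 0 0 0" --pt "0 0 0 0" --pt "0 0 0 0" --pt "0 0 0 0" --pt "0 0 0 0" --pt "0 0 0 0" --pt "0 0 0 0" --claw 0

```text
time_s: 21.88
tcp_pos: [0.6246, 0.361, 0.0081]
eef_rot: [[-0.975, -0.222, 0.0], [-0.222, 0.975, 0.0], [-0.0, 0.0, -1.0]]
ft_force: [-1.1, 0.2, 0.2]
width: 0.0857
grasp_force: 0.0
```

Call:
drive_tool --pt "0 0 -0.03 0" --pt "0 0 -0.07 0" --pt "0 0 -0.1 0" --pt "0 0 -0.13 0" --pt "0 0 -0.13 0" --pt "0 0 -0.13 0" --pt "0 0 -0.13 0"

```text
time_s: 22.47
tcp_pos: [0.6243, 0.3609, 0.1379]
eef_rot: [[-0.975, -0.222, -0.0], [-0.222, 0.975, -0.0], [0.0, -0.0, -1.0]]
ft_force: [-0.8, 0.2, -0.9]
width: 0.0856
grasp_force: 0.0
```

```bash
python3 - <<'E'
from h import *
p,W,s=wmap("w20"); R=s["eef_rot"]; L=(W-s["tcp_pos"])@R; print(s["tcp_pos"],R.round(3).tolist())
m=(W[...,2]>.045)&(W[...,2]<.06)&(np.hypot(L[...,0],L[...,1])<.08)
q=L[m][:,:2]; print("ring",cv2.minAreaRect((q*1000).astype(np.float32)),m.sum(),np.percentile(W[m][:,2],[2,50,98]))
h=cv2.convexHull((q*1000).astype(np.float32))[:,0]; e=np.roll(h,-1,0)-h; l=np.hypot(*e.T); print(np.c_[l,np.degrees(np.arctan2(e[:,1],e[:,0]))][l>6].round(1).tolist())
E
```

```text
[0.62429634 0.36090092 0.13793027] [[-0.975, -0.222, -0.0], [-0.222, 0.975, -0.0], [0.0, -0.0, -1.0]]
ring ((-17.880477905273438, 0.11550712585449219), (52.64185333251953, 52.659175872802734), 89.22529602050781) 2068 [0.04570992 0.05147274 0.05285944]
[[6.5, 135.3000030517578], [6.199999809265137, 135.89999389648438], [20.899999618530273, 178.89999389648438], [7.300000190734863, -141.39999389648438], [12.100000381469727, -135.60000610351562], [12.600000381469727, -88.4000015258789], [8.600000381469727, -45.79999923706055], [19.799999237060547, 0.800000011920929], [9.699999809265137, 45.0], [10.199999809265137, 89.19999694824219]]
```

View pics/w20.png

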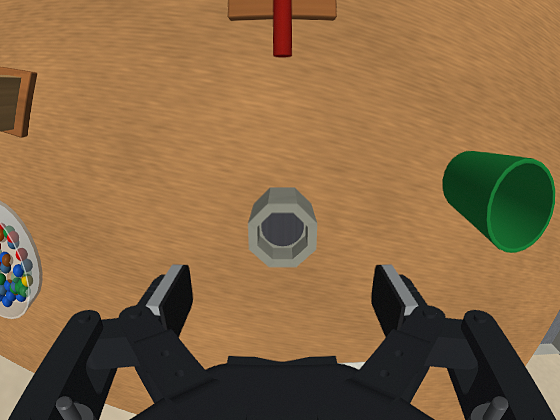

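The holder stands hole-up at (283,225), level, with its flats aligned to the fingers. Regrasp squarely.

Call:
drive_tool --pt "-0.01 0 0 0.013" --pt "-0.018 0 0.02 0.013" --pt "-0.018 0 0.06 0.013" --pt "-0.018 0 0.095 0.013" --pt "-0.018 0 0.118 0.013" --pt "-0.018 0 0.128 0.013" --pt "-0.018 0 0.128 0.013" --pt "-0.018 0 0.128 0.013"

```text
time_s: 23.18
tcp_pos: [0.6414, 0.3647, 0.0091]
eef_rot: [[-0.978, -0.21, -0.002], [-0.21, 0.978, -0.001], [0.002, -0.0, -1.0]]
ft_force: [0.0, 0.5, 0.6]
width: 0.0851
grasp_force: 0.0
```

Call:
drive_tool --pt "0 0 0 0" --pt "0 0 0 0" --pt "0 0 0 0" --pt "0 0 0 0" --pt "0 0 0 0" --pt "0 0 0 0" --pt "0 0 0 0" --pt "0 0 0 0" --claw 1 --newtons 50

```text
time_s: 23.85
tcp_pos: [0.644, 0.3659, 0.0129]
eef_rot: [[-0.978, -0.21, 0.004], [-0.21, 0.978, 0.002], [-0.005, 0.001, -1.0]]
ft_force: [0.5, -0.0, 7.0]
width: 0.0514
grasp_force: 53.5
```

Call:
drive_tool --pt "0 0 -0.02 0" --pt "0 0 -0.05 0" --pt "0 0 -0.09 0" --pt "0 0 -0.13 0" --pt "0 0 -0.16 0" --pt "0 0 -0.16 0" --pt "0 0 -0.16 0" --pt "0 0 -0.16 0"

```text
time_s: 24.52
tcp_pos: [0.6413, 0.3646, 0.1692]
eef_rot: [[-0.978, -0.21, -0.002], [-0.21, 0.978, -0.001], [0.002, -0.0, -1.0]]
ft_force: [-0.2, 0.3, -3.0]
width: 0.0513
grasp_force: 52.9
```

```bash
cat > ring.py <<'E'
from h import *
import sys
p,W,s=wmap(sys.argv[1]); R=s["eef_rot"]; L=(W-s["tcp_pos"])@R; print(s["tcp_pos"],R.round(4).tolist(),s["ft_force"].round(1),s["dq"].round(3))
m=(L[...,2]>-.05)&(L[...,2]<-.034)&(np.hypot(L[...,0],L[...,1])<.032)
q=W[m]; A=np.c_[q[:,:2]-q[:,:2].mean(0),np.ones(len(q))]; 
for _ in range(3):
    c=np.linalg.lstsq(A,q[:,2],rcond=None)[0]; k=abs(A@c-q[:,2])<.0015; A,q=A[k],q[k]
print("rim plane tilt deg",np.degrees(c[:2]).round(2),"z",c[2],"centre",cv2.minAreaRect((q[:,:2]*1000).astype(np.float32)))
i=p.astype(int); b=(i[...,2]>i[...,0]+40)&(i[...,2]>i[...,1]+20)&(W[...,2]<.105)&(W[...,2]>0.093)&(abs(W[...,0]-.575)<.04)&(abs(W[...,1])<.16)
if b.sum()>50: print("bar",rect(W,b),np.median(W[b],0))
d=tomove(s,(.5735,-.0222)); print("move to bar",d)
E
python3 ring.py w21
```

```text
[0.64125917 0.36461323 0.16918142] [[-0.9778, -0.2096, -0.0016], [-0.2096, 0.9778, -0.0007], [0.0017, -0.0004, -1.0]] [-0.2  0.3 -3. ] [-0.001  0.027 -0.037  0.002  0.003  0.   ]
rim plane tilt deg [-0.38 -0.17] z 0.20796641061168 centre ((640.30126953125, 364.2244567871094), (56.23888397216797, 54.089324951171875), 59.2773323059082)
move to bar [ 0.14733959 -0.36401465  0.00039314]
```

Call:
drive_tool --pt "0.008 -0.02 0 0" --pt "0.02 -0.05 0 0" --pt "0.034 -0.085 0 0" --pt "0.048 -0.12 0 0" --pt "0.063 -0.155 0 0" --pt "0.077 -0.19 0 0" --pt "0.091 -0.225 0 0" --pt "0.105 -0.26 0 0" --pt "0.119 -0.295 0 0" --pt "0.131 -0.325 0 0" --pt "0.14 -0.347 0 0" --pt "0.145 -0.359 0 0" --pt "0.147 -0.364 0.003 0" --pt "0.147 -0.364 0.005 0" --pt "0.147 -0.364 0.005 0" --pt "0.147 -0.364 0.005 0" --pt "0.147 -0.364 0.005 0" --pt "0.147 -0.364 0.005 0" --pt "0.147 -0.364 0.005 0"

```text
time_s: 26.15
tcp_pos: [0.5749, -0.0209, 0.1652]
eef_rot: [[-0.977, -0.211, 0.0], [-0.211, 0.977, 0.0], [-0.0, -0.0, -1.0]]
ft_force: [0.4, -0.4, -1.7]
width: 0.0512
grasp_force: 52.9
```

```bash
python3 ring.py w22; python3 - <<'E'
from h import *
p,d=robot.grab_frame("side"); cv2.imwrite("pics/side2.png",cv2.resize(p[100:320,160:440,::-1],None,fx=2.8,fy=2.7))
E
```

```text
[ 0.57494305 -0.02088177  0.16524382] [[-0.9775, -0.211, 0.0003], [-0.211, 0.9775, 0.0001], [-0.0003, -0.0, -1.0]] [ 0.4 -0.4 -1.7] [-0.007 -0.001  0.     0.    -0.001 -0.003]
rim plane tilt deg [-0.22 -0.01] z 0.2040512005461515 centre ((573.8751831054688, -21.31690216064453), (56.1098747253418, 54.243629455566406), 59.81262969970703)
bar ((572.4022216796875, -21.873382568359375), (239.10597229003906, 20.767284393310547), 85.70142364501953) [ 0.570209   -0.05199733  0.09951772]
move to bar [ 1.68867418e-03 -9.84124364e-04 -5.53402154e-07]
```

View pics/side2.png

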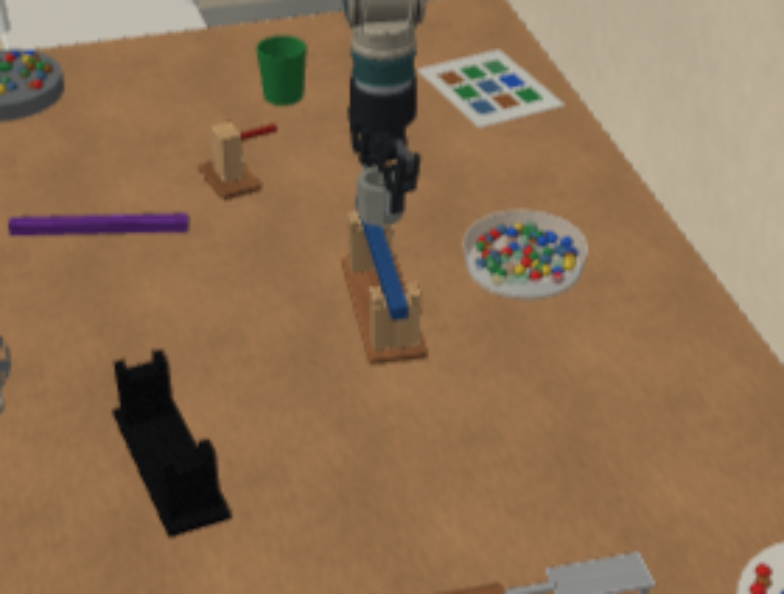

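The picture shows the bar in both notches, centred at about (387,270), with the holder upright above it at (380,195). One last small correction, then I let it settle.

Call:
drive_tool --pt "0.0015 -0.0005 0.002 0" --pt "0.0015 -0.0005 0.002 0" --pt "0.0015 -0.0005 0.002 0" --pt "0.0015 -0.0005 0.002 0" --pt "0.0015 -0.0005 0.002 0" --pt "0.0015 -0.0005 0.002 0" --pt "0.0015 -0.0005 0.002 0" --pt "0.0015 -0.0005 0.002 0" --pt "0.0015 -0.0005 0.002 0" --pt "0.0015 -0.0005 0.002 0" --pt "0.0015 -0.0005 0.002 0" --pt "0.0015 -0.0005 0.002 0"

```text
time_s: 27.25
tcp_pos: [0.5733, -0.0225, 0.1631]
eef_rot: [[-0.978, -0.21, 0.0], [-0.21, 0.978, -0.0], [-0.0, -0.0, -1.0]]
ft_force: [1.1, -0.3, -2.3]
width: 0.0515
grasp_force: 52.9
```

```bash
python3 ring.py w23; python3 -c "
from cell import robot
print(robot.hand_in())"
```

```text
[ 0.5733311  -0.02254842  0.16312254] [[-0.9778, -0.2096, 0.0], [-0.2096, 0.9778, -0.0], [-0.0, -0.0, -1.0]] [ 1.1 -0.3 -2.3] [ 0.    -0.    -0.001  0.     0.001 -0.001]
rim plane tilt deg [-0.27 -0.07] z 0.20193833693845856 centre ((572.2072143554688, -22.892704010009766), (56.57750701904297, 54.09063720703125), 60.12970733642578)
bar ((572.6212768554688, -21.812217712402344), (239.37478637695312, 20.550350189208984), 85.64097595214844) [ 0.57028989 -0.05499621  0.09953664]
move to bar [-2.38174186e-04  3.05276956e-04 -4.45271825e-09]
the job is handed in; nothing more can be done
None
```

I handed the job in at about 27 s: the blue bar lies across both uprights, the holder's hole went fully onto the dowel (bottom felt) and came off again, and the holder is now held hole-up, level and still, about 5 cm above the bar's middle; the hand-in gave no verdict.

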